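# Index the piston slide to the green-flagged station

### The arm

A 6-joint arm with a two-finger parallel gripper is mounted at the origin on a cart in front of the work surface, level with it; the furniture and walls round the work are solid. World frame = base frame: x ahead of the robot, y to its left, z up, the work surface at z = 0. Lengths are in m, angles in degrees, forces in N, time in s.
With the tool pointing down it reaches from about 0.35 to 0.875 m from the base axis. Payload 4.2 kg.
Tool frame: the origin (TCP) lies on the centre line of the jaws, within the pads' length; the fingertips stand 19 mm ahead of it and the grasp point (between the pads) is the TCP; z points along the fingers, y is the line along which they close (so a half turn about z gives the same grasp; the last joint's range is limited). The gripper opens to 87 mm and grips with 3 to 60 N. Pads are 19 mm wide; open, the fingers measure 117 mm over their backs; the gripper's body (75 mm by 190 mm) begins 51 mm behind the grasp point.
Start: joints at [78.587, 22.042, 0.453, 0, -68.411, -14.817], TCP at [0.276, 0.561, 0.242] pointing down, gripper open.
Joint ranges: [-179.83, 179.83], [-69.29, 118.12], [-61.27, 80.66], [-181.25, 117.63], [-171.15, -9.14], [-177.46, 177.46]. Speed limits (degrees/s): [159.86, 159.86, 180, 180, 180, 180].

### API

Orientations are given as a 3x3 rotation matrix whose columns are the frame's x, y, z axes.
In Python, from station import sense, capture, finish_job, search_frame, masks_of gives the robot as it stands.
- The arm moves only by the tool drive_tool, never from a script. Its argument "rows" is a list of rows, each a list of 7 numbers: the opening in per cent of the stroke, from 0 (shut) to 100 (fully open), then the shift along the world's x, y, z in mm, then the turn, a rotation vector about the world's x, y, z in rad. In form: [[fingers, dx, dy, dz, wx, wy, wz], ...]. A call has 1 to 5 rows; each row shifts and turns the commanded pose from where the row before left it; what a row does not reach is not made up. A row lasts 1/12 s, in which the tool goes at most 41.7 mm and 7.16 degrees, less where a joint would pass 70% of its speed; a pose out of reach is approached as far as the arm can. A call is refused whole if a number of a shift passes 41.7 or a number of a turn 0.125, either way. A call with a gripper value outside its range is refused whole. The fingers move at their own pace and stop on an object; the grip force is fixed at half the most. Time passes only in rows, so rows that do not move let the fingers close. It gives the time, the measured TCP pose, the force, the opening and the grip force at its end, in the units of the state.
- sense(): the state, without advancing time (a new reading comes with each control period).
- capture(name): name is "scene" or "top"; returns a dict with "frame" (480x640x3 uint8, red, green, blue), "z_map" (480x640 float32, m along the optical axis (not along the pixel's ray), 0 where there is no reading), "fx", "fy", "cx", "cy" (pixels), "R" (3x3) and "t" (3): a world point X has camera coordinates R X + t. Camera axes: x right, y down, z forward; pixel columns grow to the right and rows downward; lengths in m; the calibration is good to about 2 mm. A picture is of the moment at which its call begins.
- finish_job(): hands the job in; it is judged then, once.
Trained networks look in a picture, given as the dict that the camera call returned (one of the last four; its "shot" number tells which), for a name from the list of things; names that differ only in an ending like _2 or _b are one class to them, and where a whole thing is asked for, a point or a joint stands for the part that bears it (a point fixed in the world has none). Each returns a list of dicts, best first, with "p" (0 to 1); they miss things now and then, are a little off and sometimes report something else, mostly with a low value. They report only what shows in the picture. A call takes as long as a camera call. They do not tell look-alikes from the thing itself.
- search_frame(label, picture): "xy" ([column, row] in pixels, amid what is visible of it).
- masks_of(label, picture): "region" (480x640 bool, what is visible of it) and "xy" ([column, row] in pixels, amid what is visible of it).
The state is a dict: "time_s": time; "joints": joint angles; "joint_velocities": joint speeds; "effort": joint torques, N m; "tcp_pos": TCP position; "ee_rot": TCP orientation; "wrist_force": force on the tool from outside, world axes, zero at the start; "moment": the same for the moment, N m; "gripper_width": opening from 0.0 (shut) to 1.0 (fully open); "gripper_force": force on a finger pad.
Only numpy, scipy, OpenCV 4.12 (cv2) and the standard library are available. Lean on these libraries where they do the work, as an engineer would, in place of code of your own. Each camera call takes 0.05 s, during which the arm holds its last target. There are 200 camera calls.

### The job

The piston stands in its nest on the carriage of the blue indexing slide, which is locked in its middle position. Pull the slide's spring plunger knob, bring the carriage over to the station with the green flag and lock it there, the pin dropped fully home in that station's hole; the flags are only clipped on roughly, so the hole has to be felt for. Do not lock it at the red flag, keep the piston standing in its nest, and leave the other things on the bench where they are.

Things in the scene. Friction and masses are not known exactly. Their poses are not given: they have to be found in the camera images.
- fixture: Blue indexing slide on a dark steel base, fixed to the bench, 200 (x) x 450 (y) x 82 mm high without its carriage. Origin: centre of its underside; x points away from the robot (yaw within 0.2 rad of straight), y runs along the slide, z up. Its front is a slope; the slope's normal, which is the plunger's axis, leans 30 deg from vertical toward -x: (-0.5, 0, 0.866) in this frame, outward.
- slot (a point): Middle of the brush-sealed slot in the slope, on the plunger's axis as the carriage starts. Index holes lie hidden behind the seal: one here (carriage 0), one at carriage +0.036 and one at -0.036 (not wanted), and one station each side, 75 to 95 mm from the middle, near its flag.
- carriage (a joint): Position of the aluminium carriage along the fixture's y (m): 0 in the middle, where it starts locked; range -0.104 to 0.104. About 2.5 N of friction plus 8 N per m/s; no spring. It has a 56 mm wide saddle on the slope that bears the plunger, and above that a table for the piston.
- table_lip (a point): Middle of the top edge of the steel chip lip at the front of the carriage's 94 x 94 mm table. Lip and table reach from 130 to 169 mm above the bench and stand only 19 mm (horizontally) behind the centre of the knob and above it, so a gripper held upright fouls them: come in along the plunger's axis.
- plunger (a joint): How far the plunger is pulled out along its axis (m): 0 = pin home in a hole, 0.008 = tip resting on the strip between holes, 0.012 = stop; pull beyond 0.008 to clear. A spring pulls it in, 6 N at 0, 9 N at 0.010. Let go, it drops by itself on meeting a hole (8 mm pin, round end; 11 mm hole) and stops the carriage hard, with about 1.5 mm of play either way.
- knob (a point): Centre of the plunger's black round knob, 26 mm in diameter, 22 mm long along its axis; at the start at about (-0.072, 0, 0.088) in the fixture frame. Below it is a steel sleeve, 18 mm in diameter (25 at its foot); the saddle's face is 31.5 mm below this point along the axis. Free to both sides along the slide; pushing the knob along the slide pushes the carriage.
- pointer (a point): Red index line at the lower edge of the carriage's saddle, in line with the pin along the slide.
- green_flag: Green clip, 14 mm wide, on the lower front edge of the slope; origin in its middle along the slide; axes as the fixture's. It marks the wanted station. It may be on either side, 67 to 103 mm from the middle; the true hole lies within 8 mm of it along the slide.
- red_flag: Red clip of the same shape, at the other station, which must not be locked.
- work_piston: Loose piston, 66 mm in diameter and 57 mm high, 0.2 to 0.4 kg, standing crown up in a ring nest (6 mm deep) on the carriage's table; origin at the centre of its underside, 142 mm above the bench. It rides with the carriage.
- bearing: Loose ball bearing, 62 mm in diameter, 16 mm high, lying in front of the slide: leave alone.
- spark_plug: Loose spark plug, 74 mm long, lying in front of the slide: leave alone.
- spanner: Loose combination spanner, 204 mm long, lying at the front left: leave alone.
- grease: Yellow and white grease tin, 77 mm in diameter, 52 mm high, standing right of the slide: leave alone.
Not all that is in view belongs to the job. Of the things that look like the work_piston, the smallest one is meant.

How it is judged (in metres and radians):
On the way, in this order (a step that is already met when the one before it is completed fails the run):
1. the pin is pulled out of the middle hole with the carriage still there (value of joint plunger above 0.0065 m and value of joint carriage between -0.006 and 0.006 m), for 0.05 s.
2. the carriage comes within 25 mm of the green flag with the pin still out (y of pointer in the frame of green_flag between -0.025 and 0.025 m and value of joint plunger above 0.005 m), for 0.05 s.
At the end, for the whole second after the job is handed in: The pin is fully home (plunger below 2 mm) with the carriage's pointer within 13 mm of the green flag along the slide, the carriage at rest, and the piston standing upright (within 0.1 rad) on the floor of its nest (within 4 mm), at rest (value of joint plunger below 0.002 m and y of pointer in the frame of green_flag between -0.013 and 0.013 m and velocity of joint carriage between -0.01 and 0.01 m/s and angle between work_piston's own z axis and vertical below 0.1 rad and height (world z) of work_piston between 0.138 and 0.146 m and linear speed of work_piston below 0.02 m/s); the robot touches nothing.
It fails at once if the pin is locked at the red flag (value of joint plunger below 0.002 m and y of pointer in the frame of red_flag between -0.013 and 0.013 m).
It fails at once if the piston tips by more than 0.35 rad (angle between work_piston's own z axis and vertical above 0.35 rad).
It fails at once if a bystander (bearing, spark plug, spanner, grease tin) is moved more than 20 mm (distance of any of bearing, spark_plug, spanner, grease from where it was at the start of the episode above 0.02 m).
It also fails if it takes over 42 s, if anything falls off the work surface, if the arm or the gripper's body presses on something with over 40 N, if the wrist force passes 120 N, or if a joint passes its speed limit or range.

## Working session

There is one attempt and no reset: what is moved stays moved. The work goes in short steps, Python scripts to look and compute and a tool call to move; the robot and the scene stay as the last step left them, time stands still between calls to the robot, and variables do not carry over. Pictures are saved under pics/ and viewed, at most 10 in all, crops included, and the job is handed in when it is done.

Besides the shell and the picture viewer there is one more tool, called after ">>>" by a JSON object that holds its "method" and its "body", one argument or row to a line. drive_tool: Moves the arm, as the interface text tells. Its arguments: {"type":"object","properties":{"rows":{"type":"array"}},"required":["rows"]}

```bash
mkdir -p pics; cat > h.py <<'E'
import numpy as np, cv2
from station import *
def world(c,u,v,z=None):
    z=c["z_map"][int(round(v)),int(round(u))] if z is None else z
    p=np.array([(u-c["cx"])/c["fx"]*z,(v-c["cy"])/c["fy"]*z,z])
    return np.array(c["R"]).T@(p-np.array(c["t"]))
def cloud(c,m):
    v,u=np.nonzero(m&(c["z_map"]>0)); z=c["z_map"][v,u]
    p=np.stack([(u-c["cx"])/c["fx"]*z,(v-c["cy"])/c["fy"]*z,z],1)
    return (p-np.array(c["t"]))@np.array(c["R"])
E
python3 - <<'E'
from h import *
np.set_printoptions(precision=4,suppress=True)
ims=[]
for n in("scene","top"):
    c=capture(n); cv2.imwrite(f"pics/{n}0.png",c["frame"][:,:,::-1])
    for l in("knob","pointer","slot","table_lip","green_flag","red_flag","work_piston","fixture"):
        for d in masks_of(l,c)[:3]:
            P=cloud(c,d["region"])
            if len(P): print(n,l,round(d["p"],2),np.round(d["xy"]),len(P),np.median(P,0),P.min(0),P.max(0))
s=sense(); print(s["time_s"],s["tcp_pos"],s["ee_rot"],s["gripper_width"])
E
```

```text
scene knob 0.74 [290. 258.] 119 [0.5807 0.1117 0.0981] [0.5708 0.0982 0.0864] [0.5934 0.1191 0.1048]
scene slot 0.82 [254. 278.] 16370 [0.6177 0.15   0.063 ] [ 0.5303 -0.1963 -0.0009] [0.8119 0.3319 0.1732]
scene table_lip 0.74 [271. 248.] 2016 [0.6173 0.1181 0.1039] [0.5693 0.0545 0.0515] [0.7028 0.1511 0.1732]
scene table_lip 0.63 [253. 276.] 16248 [0.6176 0.15   0.0631] [ 0.5303 -0.1642 -0.0018] [0.7793 0.331  0.1732]
scene green_flag 0.4 [267. 301.] 77 [0.579  0.1796 0.0405] [0.5747 0.1723 0.0212] [0.5885 0.186  0.0476]
scene red_flag 0.5 [324. 255.] 56 [0.5582 0.0091 0.0405] [0.5556 0.0025 0.0214] [0.5676 0.0159 0.0467]
scene red_flag 0.24 [251. 275.] 16134 [0.6176 0.1501 0.0633] [ 0.5311 -0.1962 -0.0004] [0.7793 0.331  0.1732]
scene work_piston 0.92 [258. 214.] 1271 [0.6401 0.1109 0.1964] [ 0.6086 -0.0792  0.0011] [0.8497 0.1341 0.2035]
scene work_piston 0.74 [449. 237.] 1835 [ 0.3562 -0.1691  0.0722] [ 0.317  -0.3235 -0.0022] [ 0.4175 -0.1465  0.0819]
scene work_piston 0.59 [350. 170.] 1255 [ 0.6537 -0.2471  0.0667] [ 0.6218 -0.3341  0.0018] [ 0.7083 -0.2226  0.0834]
scene fix
[... 577 characters left out ...]
 -0.0005] [0.7786 0.3318 0.1741]
top table_lip 0.9 [288. 206.] 928 [0.6133 0.1034 0.141 ] [0.5695 0.0507 0.0384] [0.698  0.1507 0.1741]
top green_flag 0.75 [332. 290.] 347 [ 0.4004 -0.0148  0.015 ] [ 0.3689 -0.0454 -0.0024] [0.4309 0.0133 0.0267]
top green_flag 0.34 [409. 238.] 762 [ 0.533  -0.2127  0.0505] [ 0.4976 -0.2639 -0.0054] [ 0.5853 -0.1761  0.063 ]
top work_piston 0.71 [425. 192.] 1138 [ 0.6576 -0.2625  0.074 ] [ 0.6216 -0.335  -0.0082] [ 0.7157 -0.2229  0.0863]
top work_piston 0.61 [287. 186.] 702 [0.6419 0.099  0.1973] [0.6169 0.0669 0.1415] [0.6812 0.1329 0.206 ]
0.9 [0.2762 0.5606 0.2415] [[ 0.897 -0.442 -0.   ]
 [-0.442 -0.897 -0.   ]
 [-0.     0.    -1.   ]] 0.999395673194866
```

View pics/scene0.png

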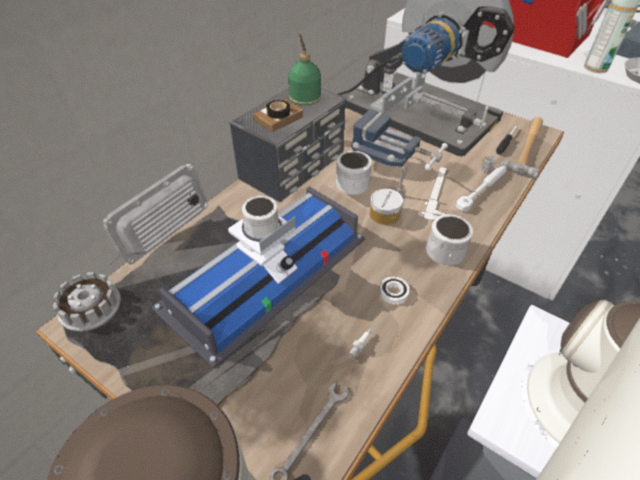

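View pics/top0.png

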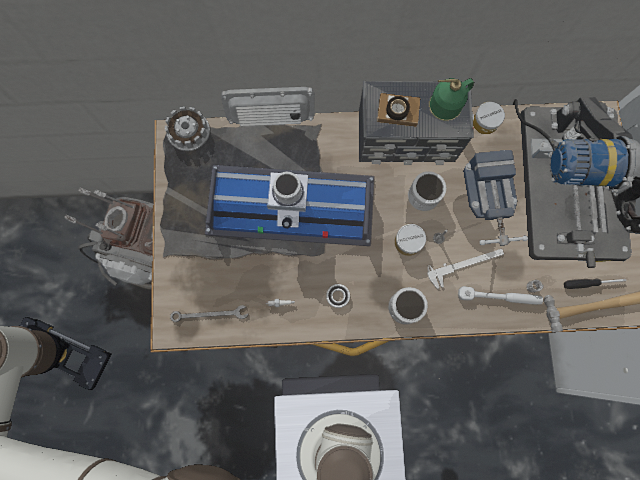

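Scene picture: the slide is at (256,278), the knob at (288,262), the green flag at (267,302) and the red flag at (324,255). Three things look like the piston: (260,214), (350,170) and (449,237). The one at (260,214) is the smallest and stands on the carriage. Next I fit the fixture pose and zoom in.

```bash
python3 - <<'E'
from h import *
np.set_printoptions(precision=4,suppress=True)
for n in("top","scene"):
    c=capture(n); P=cloud(c,np.ones((480,640),bool)); col=c["frame"][c["z_map"]>0]
    m=(P[:,2]>.02)&(P[:,2]<.09)&(P[:,0]>.49)&(P[:,0]<.79)&(P[:,1]>-.16)&(P[:,1]<.37)
    lab=np.zeros((480,640),np.uint8); lab[c["z_map"]>0]=m
    k,L,S,C=cv2.connectedComponentsWithStats(lab); i=1+S[1:,4].argmax()
    Q=P[(L==i)[c["z_map"]>0]]
    print(n,cv2.minAreaRect(Q[:,:2].astype(np.float32)))
    r,g,b=[col[:,j].astype(int) for j in range(3)]
    for nm,f in(("green",(g>1.5*r)&(g>1.3*b)),("red",(r>2*g)&(r>2*b))):
        w=f&(P[:,2]>.015)&(P[:,2]<.06)&(P[:,0]>.53)&(P[:,0]<.61)&(P[:,1]>-.05)&(P[:,1]<.25)&(r+g+b>100)
        print(nm,w.sum(),np.median(P[w],0),P[w].min(0),P[w].max(0))
    w=(P[:,0]>.55)&(P[:,0]<.605)&(P[:,1]>.07)&(P[:,1]<.14)&(P[:,2]>.085)&(P[:,2]<.125)
    print("knob",w.sum(),np.median(P[w],0),P[w].min(0),P[w].max(0))
    if n=="scene": cv2.imwrite("pics/crop.png",cv2.resize(c["frame"][180:340,190:370,::-1],None,fx=4,fy=3.7,interpolation=cv2.INTER_CUBIC))
E
```

```text
top ((0.6497132182121277, 0.09867659956216812), (0.4269617199897766, 0.17372030019760132), 84.74642181396484)
green 29 [0.5806 0.1814 0.042 ] [0.5749 0.1756 0.0254] [0.5867 0.1875 0.0469]
red 30 [0.5592 0.0103 0.0402] [0.5541 0.0048 0.0221] [0.5648 0.0157 0.0559]
knob 87 [0.5803 0.1075 0.0978] [0.5702 0.0966 0.0862] [0.5965 0.1202 0.1061]
scene ((0.6435338258743286, 0.10009703785181046), (0.4248514771461487, 0.156204953789711), 83.4200439453125)
green 70 [0.5778 0.1798 0.0401] [0.5745 0.1728 0.018 ] [0.5864 0.1867 0.0473]
red 52 [0.558  0.009  0.0387] [0.5553 0.0026 0.021 ] [0.5665 0.0168 0.0478]
knob 145 [0.5804 0.1104 0.0981] [0.57   0.0954 0.0853] [0.5973 0.12   0.1047]
```

View pics/crop.png

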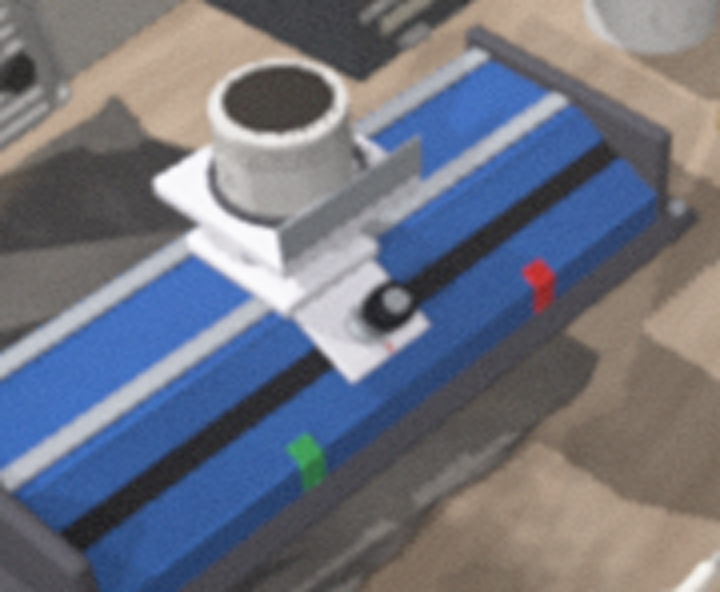

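The crop shows the piston at (280,130) in its nest. The knob is at (390,305), green flag at (308,460), red flag at (540,285). The green flag lies on the fixture's +y side, about 70 mm from the middle.

```bash
cat >> h.py <<'E'
yaw=-0.122
fx=np.array([np.cos(yaw),np.sin(yaw),0]);fy=np.array([-np.sin(yaw),np.cos(yaw),0]);k=np.array([0,0,1.])
ax=-.5*fx+.866*k
Rt=np.stack([.866*fx+.5*k,-fy,-ax],1)
E
python3 - <<'E'
from h import *
from scipy.spatial.transform import Rotation as Ro
np.set_printoptions(precision=4,suppress=True)
s=sense(); print(Ro.from_matrix(Rt@np.array(s["ee_rot"]).T).as_rotvec())
px=.866*fx+.5*k
for n in("top","scene"):
    c=capture(n); P=cloud(c,np.ones((480,640),bool))
    w=(P[:,0]>.55)&(P[:,0]<.605)&(P[:,1]>.07)&(P[:,1]<.14)&(P[:,2]>.08)&(P[:,2]<.125)
    Q=np.stack([P[w]@px,P[w]@fy,P[w]@ax],1); h=np.percentile(Q[:,2],90); T=Q[Q[:,2]>h-.004]
    mid=(T.min(0)+T.max(0))/2; mid[2]=np.median(T[:,2]); print(n,len(T),T.min(0),T.max(0),np.median(T,0))
    m=mid-[0,0,.011]; print("knob centre",m[0]*px+m[1]*fy+m[2]*ax)
print(ax,px,fy)
E
```

```text
[-0.1504 -0.5041  0.328 ]
top 51 [ 0.5253  0.1689 -0.1967] [ 0.5477  0.1892 -0.19  ] [ 0.536   0.1794 -0.1948]
knob centre [0.5851 0.1087 0.09  ]
scene 99 [ 0.5249  0.1654 -0.1978] [ 0.5474  0.1883 -0.1922] [ 0.5362  0.1771 -0.1956]
knob centre [0.5849 0.1064 0.0892]
[-0.4963  0.0608  0.866 ] [ 0.8596 -0.1054  0.5   ] [0.1217 0.9926 0.    ]
```

>>> {"method": "drive_tool", "body": {
  "rows": [
    [70,16,-28,0,0,0,0],
    [70,16,-28,0,0,0,0],
    [70,16,-28,0,0,0,0],
    [70,16,-28,0,0,0,0],
    [70,16,-28,0,0,0,0]
  ]
}}

```text
time_s: 1.52
tcp_pos: [0.3567, 0.4193, 0.2417]
ee_rot: [[0.897, -0.441, 0.0], [-0.441, -0.897, 0.0], [0.0, -0.0, -1.0]]
wrist_force: [0.6, 1.2, 0.0]
gripper_width: 0.739
gripper_force: 0.0
```

>>> {"method": "drive_tool", "body": {
  "rows": [
    [70,18,-30,0,-0.025,-0.084,0.055],
    [70,18,-30,0,-0.025,-0.084,0.055],
    [70,18,-30,0,-0.025,-0.084,0.055],
    [70,18,-30,0,-0.025,-0.084,0.055],
    [70,18,-30,0,-0.025,-0.084,0.055]
  ]
}}

```text
time_s: 1.93
tcp_pos: [0.4465, 0.2705, 0.2422]
ee_rot: [[0.89, -0.17, 0.422], [-0.159, -0.985, -0.061], [0.426, -0.013, -0.904]]
wrist_force: [2.8, -1.9, 1.2]
gripper_width: 0.695
gripper_force: 0.0
```

>>> {"method": "drive_tool", "body": {
  "rows": [
    [70,18,-30,-10,-0.025,-0.084,0.053],
    [70,18,-30,-16,0,0,0],
    [70,18,-30,-16,0,0,0],
    [70,18,-30,-16,0,0,0],
    [70,18,-33,-16,0,0,0]
  ]
}}

```text
time_s: 2.35
tcp_pos: [0.5313, 0.1309, 0.175]
ee_rot: [[0.865, -0.138, 0.483], [-0.122, -0.99, -0.064], [0.487, -0.004, -0.873]]
wrist_force: [2.4, 0.4, 1.6]
gripper_width: 0.701
gripper_force: 0.0
```

```bash
cat > st.py <<'E'
from h import *
from scipy.spatial.transform import Rotation as Ro
np.set_printoptions(precision=4,suppress=True)
s=sense(); K=np.array([.585,.1078,.0895]); t=np.array(s["tcp_pos"]); d=K-t
px=.866*fx+.5*k
print(s["time_s"],"t",t,"knob-tcp world",d,"px,fy,ax",d@px,d@fy,d@ax,"rot",Ro.from_matrix(Rt@np.array(s["ee_rot"]).T).as_rotvec(),"F",np.array(s["wrist_force"]),s["gripper_width"],s["gripper_force"])
E
python3 st.py
```

```text
2.35 t [0.5313 0.1309 0.175 ] knob-tcp world [ 0.0537 -0.0231 -0.0855] px,fy,ax 0.005790750966154799 -0.016439412108309872 -0.10210588813061229 rot [-0.0056 -0.0142  0.0166] F [2.393  0.3785 1.6437] 0.7010186778508801 0.0
```

>>> {"method": "drive_tool", "body": {
  "rows": [
    [65,0,0,0,0,0,0],
    [65,0,0,0,0,0,0]
  ]
}}

```text
time_s: 2.52
tcp_pos: [0.5321, 0.1278, 0.1752]
ee_rot: [[0.864, -0.146, 0.482], [-0.128, -0.989, -0.069], [0.487, -0.002, -0.873]]
wrist_force: [-0.1, -0.7, 0.9]
gripper_width: 0.663
gripper_force: 0.0
```

```bash
python3 st.py
```

```text
2.5167 t [0.5321 0.1278 0.1752] knob-tcp world [ 0.0529 -0.02   -0.0857] px,fy,ax 0.004730304069782601 -0.013446119903562929 -0.10165705294495538 rot [-0.004  -0.0144  0.0245] F [-0.1093 -0.6865  0.8914] 0.662657024277596 0.0
```

>>> {"method": "drive_tool", "body": {
  "rows": [
    [65,2,-14,2,-0.004,-0.014,0.024],
    [65,10,-1,-17,0,0,0],
    [65,10,-1,-17,0,0,0],
    [65,10,-1,-17,0,0,0],
    [65,0,0,0,0,0,0]
  ]
}}

```text
time_s: 2.93
tcp_pos: [0.5599, 0.1205, 0.1441]
ee_rot: [[0.858, -0.114, 0.501], [-0.095, -0.993, -0.063], [0.505, 0.007, -0.863]]
wrist_force: [0.2, -1.9, -0.0]
gripper_width: 0.648
gripper_force: 0.0
```

```bash
python3 st.py; python3 - <<'E'
from h import *
c=capture("scene"); cv2.imwrite("pics/a.png",cv2.resize(c["frame"][160:320,190:390,::-1],None,fx=4,fy=3.7,interpolation=cv2.INTER_CUBIC))
E
```

```text
2.9333 t [0.5599 0.1205 0.1441] knob-tcp world [ 0.0251 -0.0127 -0.0546] px,fy,ax -0.00436181860190488 -0.009545084595461422 -0.06055233070592001 rot [ 0.0074  0.0049 -0.008 ] F [ 0.2093 -1.9079 -0.0417] 0.6481145609331406 0.0
```

View pics/a.png

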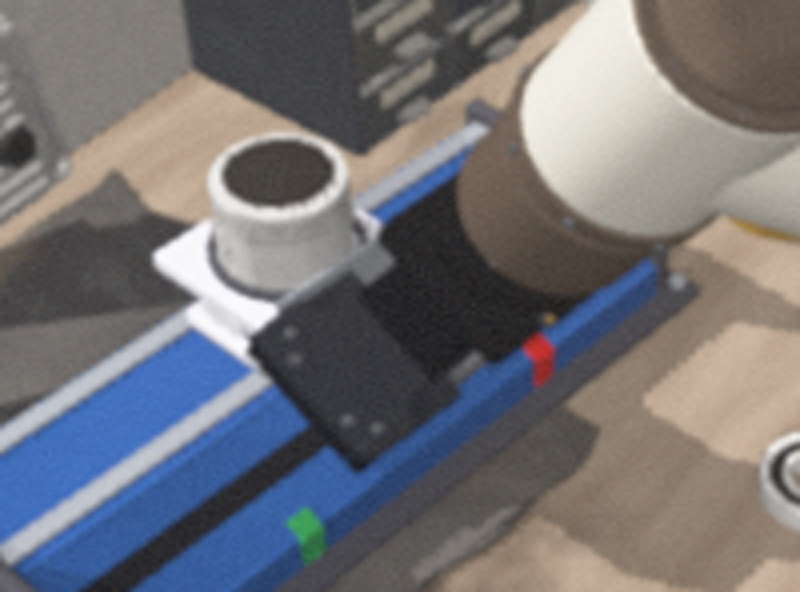

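Picture: the open gripper is at (360,370) over the hidden knob. It is clear of the lip and well aligned, but still about 10 mm off along the slide.

>>> {"method": "drive_tool", "body": {
  "rows": [
    [65,-3,-5,-1,0.007,0.005,-0.008],
    [65,-2,-4,-1,0,0,0],
    [65,0,0,0,0,0,0],
    [65,0,0,0,0,0,0]
  ]
}}

```text
time_s: 3.32
tcp_pos: [0.5537, 0.1131, 0.1459]
ee_rot: [[0.859, -0.128, 0.495], [-0.109, -0.992, -0.066], [0.5, 0.003, -0.866]]
wrist_force: [0.0, 0.8, -0.1]
gripper_width: 0.645
gripper_force: 0.0
```

```bash
python3 st.py
```

```text
3.3167 t [0.5537 0.1131 0.1459] knob-tcp world [ 0.0313 -0.0053 -0.0564] px,fy,ax -0.0007178244357757407 -0.0014887711362607766 -0.06467734201621168 rot [ 0.0029 -0.0007  0.0063] F [ 0.0177  0.7593 -0.1079] 0.644704432700714 0.0
```

>>> {"method": "drive_tool", "body": {
  "rows": [
    [65,5,-1,-9,0,0,0],
    [65,5,-1,-9,0,0,0],
    [65,5,-1,-9,0,0,0],
    [65,5,-1,-9,0,0,0],
    [65,0,0,0,0,0,0]
  ]
}}

```text
time_s: 3.73
tcp_pos: [0.578, 0.1124, 0.1206]
ee_rot: [[0.869, -0.136, 0.475], [-0.112, -0.991, -0.078], [0.482, 0.014, -0.876]]
wrist_force: [-0.3, -0.6, 0.6]
gripper_width: 0.652
gripper_force: 0.0
```

```bash
python3 st.py
```

```text
3.7333 t [0.578  0.1124 0.1206] knob-tcp world [ 0.007  -0.0046 -0.0311] px,fy,ax -0.009009387860160405 -0.003737932674465779 -0.03069443303615485 rot [ 0.0116 -0.0227  0.0147] F [-0.2861 -0.5667  0.5518] 0.6515590306276393 0.0
```

>>> {"method": "drive_tool", "body": {
  "rows": [
    [65,0,0,0,0,0,0],
    [65,0,0,0,0,0,0],
    [65,0,0,0,0,0,0]
  ]
}}

```text
time_s: 3.98
tcp_pos: [0.5765, 0.1124, 0.1215]
ee_rot: [[0.869, -0.136, 0.476], [-0.112, -0.991, -0.078], [0.482, 0.014, -0.876]]
wrist_force: [1.0, -0.4, 0.7]
gripper_width: 0.65
gripper_force: 0.0
```

```bash
python3 st.py
```

```text
3.9833 t [0.5765 0.1124 0.1215] knob-tcp world [ 0.0085 -0.0046 -0.032 ] px,fy,ax -0.008226166220464591 -0.0035396544514722838 -0.032221263466757306 rot [ 0.0115 -0.0218  0.0142] F [ 1.0114 -0.4011  0.666 ] 0.6500167606504273 0.0
```

>>> {"method": "drive_tool", "body": {
  "rows": [
    [65,-4,-1,-2,0.006,-0.011,0.007],
    [65,-4,-2,-2,0.006,-0.011,0.007],
    [65,2,0,-4,0,0,0],
    [65,2,0,-4,0,0,0],
    [65,0,0,0,0,0,0]
  ]
}}

```text
time_s: 4.4
tcp_pos: [0.5761, 0.1153, 0.1227]
ee_rot: [[0.868, -0.13, 0.478], [-0.107, -0.991, -0.075], [0.484, 0.014, -0.875]]
wrist_force: [0.9, 0.6, 0.8]
gripper_width: 0.649
gripper_force: 0.0
```

```bash
python3 st.py
```

```text
4.4 t [0.5761 0.1153 0.1227] knob-tcp world [ 0.0089 -0.0075 -0.0332] px,fy,ax -0.008132066514589422 -0.0063416713065447515 -0.033615164888946274 rot [ 0.0116 -0.0198  0.0088] F [0.8968 0.6004 0.7821] 0.6489798107365856 0.0
```

```bash
python3 - <<'E'
from h import *
s=sense(); print(np.round(s["joints"],2),np.round(s["effort"],1),np.round(s["wrist_force"],2),np.round(s["moment"],2))
c=capture("scene"); cv2.imwrite("pics/b.png",c["frame"][:,:,::-1])
E
```

```text
[  8.08  15.89 -50.5  117.57  -9.2  -41.2 ] [  0.  -27.7  12.7  -0.7  -0.7  -0. ] [0.9  0.6  0.78] [ 0.16  0.96 -0.01]
```

View pics/b.png

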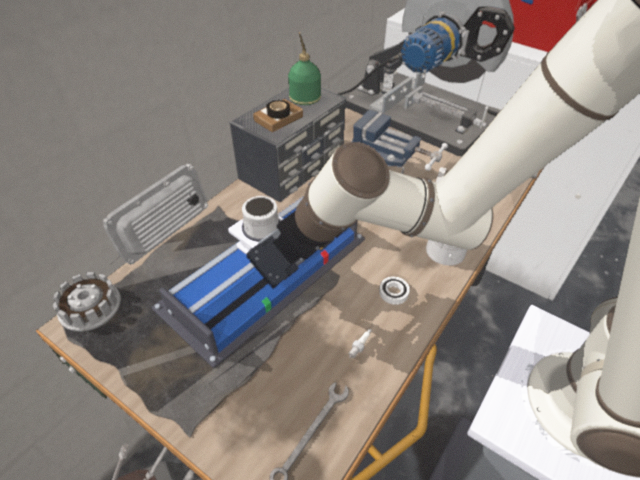

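The picture shows the arm approaching correctly, with nothing in its way. The arm is stopped by its own wrist: j4 is at 117.6 and j5 at -9.2, both at their limits. I'll back off and record poses to fit a kinematic model, so I can choose a tilt that is reachable.

```bash
cat > lg.py <<'E'
import json
from h import *
s=sense(); json.dump([list(map(float,s["joints"])),list(map(float,s["tcp_pos"])),np.array(s["ee_rot"]).tolist()],open("log.txt","a")); open("log.txt","a").write("\n")
E
python3 lg.py
```

>>> {"method": "drive_tool", "body": {
  "rows": [
    [65,-6,0,10,0,0.04,0],
    [65,-6,0,10,0,0.04,0],
    [65,-6,0,10,0,0,0],
    [65,0,0,0,0,0,0]
  ]
}}

```text
time_s: 4.78
tcp_pos: [0.5741, 0.1177, 0.1466]
ee_rot: [[0.874, -0.132, 0.467], [-0.108, -0.991, -0.077], [0.473, 0.017, -0.881]]
wrist_force: [-0.8, 0.7, 0.4]
gripper_width: 0.65
gripper_force: 0.0
```

```bash
python3 lg.py;tail -1 log.txt
```

```text
[[18.345290734770053, 13.684235535903854, -50.41878999914006, 87.96528675606012, -12.736370554627827, -20.720678678116524], [0.5741042043364488, 0.11766617847068021, 0.14655574194670057], [[0.8743313354352059, -0.13205180813096065, 0.46701930992779456], [-0.1084182081380343, -0.9910984095957203, -0.07726211646707565], [0.4730646974994302, 0.01691929272097586, -0.8808652164284809]]]
```

>>> {"method": "drive_tool", "body": {
  "rows": [
    [65,-8,0,10,0,0.05,0],
    [65,-8,0,10,0,0,0],
    [65,0,0,0,0,0,0]
  ]
}}

```text
time_s: 5.03
tcp_pos: [0.5696, 0.1159, 0.1641]
ee_rot: [[0.877, -0.134, 0.462], [-0.108, -0.991, -0.083], [0.469, 0.023, -0.883]]
wrist_force: [-0.1, 0.9, 0.3]
gripper_width: 0.649
gripper_force: 0.0
```

```bash
python3 lg.py;tail -1 log.txt
cat > kin.py <<'E'
import json
from h import *
from scipy.spatial.transform import Rotation as Ro
from scipy.optimize import least_squares
def fk(q,p):
    a1,h,L2,a3,L4,L6=p[:6]
    r=lambda ax,d: Ro.from_euler(ax,d,degrees=True).as_matrix()
    R=r('z',q[0]); t=np.array([0,0,h])+R@[a1,0,0]
    R=R@r('y',q[1]); t=t+R@[0,0,L2]
    R=R@r('y',-q[2]); t=t+R@[L4,0,a3]
    R=R@r('x',p[6]*q[3])@r('y',-q[4]); t=t+R@[L6,0,0]
    R=R@r('x',p[7]*q[5])
    return t,R
D=[json.loads(l) for l in open("log.txt")]+[[[78.587,22.042,.453,0,-68.411,-14.817],[.2762,.5606,.2415],[[.897,-.442,0],[-.442,-.897,0],[0,0,-1]]]]
def fit():
    best=None
    for s4 in(1,-1):
      for s6 in(1,-1):
        f=lambda p:np.concatenate([fk(q,[*p,s4,s6])[0]-t for q,t,_ in D]+[.05*(fk(q,[*p,s4,s6])[1][:,0]-np.array(R)[:,2]) for q,t,R in D]+[.001*(p-[0,.3,.35,0,.35,.25])])
        o=least_squares(f,[0,.3,.35,0,.35,.25])
        if best is None or o.cost<best[0]: best=(o.cost,[*o.x,s4,s6])
    # tool mounting + j6 sign
    c=[]
    for s6 in(1,-1):
        p=best[1][:7]+[s6]; M=[fk(q,p)[1].T@np.array(R) for q,t,R in D]; c.append((np.std(M,0).sum(),p,Ro.from_matrix(M).mean().as_matrix()))
    c.sort(key=lambda x:x[0]); return best[0],c[0]
E
python3 - <<'E'
from kin import *
np.set_printoptions(precision=3,suppress=True)
c,(sd,p,M)=fit(); print(c,sd,np.array(p)); print(M)
for q,t,R in D: print(fk(q,p)[0]-t)
E
```

```text
[[24.210971146399714, 12.10041068080039, -48.80925807414719, 71.12220927072516, -16.27180653323983, -8.741103376050763], [0.5695961140479625, 0.11586518676814461, 0.16406302511385343], [[0.8766174676534048, -0.13406392469149242, 0.4621349148260124], [-0.10781249188673607, -0.9907093923565248, -0.08289370597178966], [0.4689544562088139, 0.022842153858139275, -0.8829269245011259]]]
0.01699245262569173 4.101360178707974e-05 [ 0.209  0.276  0.376  0.034  0.26   0.317 -1.    -1.   ]
[[ 0. -0.  1.]
 [-1.  0.  0.]
 [-0. -1. -0.]]
[ 0.018 -0.076  0.013]
[-0.006 -0.003 -0.004]
[-0.018  0.04  -0.011]
[-0.157  0.031  0.002]
```

```bash
cat >> kin.py <<'E'
X0=np.array([0,.3,.35,0,0,.35,0,.1,0,0])
def fk(q,p):
    a1,h,L2,y3,a3,L4,y4,L6,y5,z5=p[:10]
    r=lambda ax,d: Ro.from_euler(ax,d,degrees=True).as_matrix()
    R=r('z',q[0]); t=np.array([0,0,h])+R@[a1,0,0]
    R=R@r('y',q[1]); t=t+R@[0,0,L2]
    R=R@r('y',-q[2]); t=t+R@[L4,y3,a3]
    R=R@r('x',-q[3])@r('y',-q[4]); t=t+R@[L6,y4,z5]
    R=R@r('x',-q[5]); return t,R
M=np.array([[0,0,1],[-1,0,0],[0,-1,0.]])
def fit():
    f=lambda p:np.concatenate([fk(q,p)[0]-t for q,t,_ in D]+[1e-4*(p-X0)])
    return least_squares(f,X0)
E
python3 - <<'E'
from kin import *
np.set_printoptions(precision=4,suppress=True)
o=fit(); print(o.x)
for q,t,R in D: print(fk(q,o.x)[0]-t, np.abs(fk(q,o.x)[1]@M-np.array(R)).max())
E
```

```text
[ 0.      0.1605  0.5649 -0.      0.      0.4217 -0.1598  0.2875  0.
  0.    ]
[-0. -0.  0.] 2.220446049250313e-16
[0. 0. 0.] 2.2898349882893854e-16
[-0. -0. -0.] 1.942890293094024e-16
[-0.  0.  0.] 2.7074766714818566e-05
```

The model is exact: the wrist has a 160 mm lateral offset. Next I search tilt and yaw for grasp poses inside the joint limits along the whole route.

```bash
cat >> kin.py <<'E'
P=fit().x
lo=np.array([-179.83,-69.29,-61.27,-181.25,-171.15,-177.46]);hi=np.array([179.83,118.12,80.66,117.63,-9.14,177.46])
K=np.array([.585,.1078,.0895])
def tool(pitch,yw,flip=0):
    pt=np.radians(pitch); y=yaw+np.radians(yw)
    fx=np.array([np.cos(y),np.sin(y),0]);fy=np.array([-np.sin(y),np.cos(y),0])
    z=np.cos(pt)*fx-np.sin(pt)*k; Y=-fy*(-1 if flip else 1)
    return np.stack([np.cross(Y,z),Y,z],1)
def ik(t,R,q0):
    def f(q):
        a,b=fk(q,P); return np.concatenate([(a-t)*5,Ro.from_matrix(R@(b@M).T).as_rotvec()])
    o=least_squares(f,np.clip(q0,lo+.01,hi-.01),bounds=(lo,hi),x_scale=30,xtol=1e-10,ftol=1e-12)
    return o.x,np.sqrt(2*o.cost)
E
cat > search.py <<'E'
from kin import *
np.set_printoptions(precision=1,suppress=True,linewidth=150)
rng=np.random.default_rng(0)
seeds=[D[2][0],[10,15,-50,-90,-20,0],[10,15,-50,-170,-20,0],[30,15,-50,40,-20,0],[0,20,-40,-120,-40,90],[-10,40,10,90,-60,90]]
for flip in(0,1):
 for pitch in(45,52,60,65):
  for yw in(-15,0,15):
    R=tool(pitch,yw,flip); seen=[]
    for s in seeds:
        q,e=ik(K,R,s)
        if e<1e-3 and not any(np.abs(q-x).max()<2 for x in seen): seen.append(q)
    for q in seen:
        m=[]
        for y,d in((0,.015),(.04,.015),(.085,.0),(.085,.1),(0,.1)):
            q2,e=ik(K+fy*y+ax*d,R,q); m.append(np.round(min((q2-lo).min(),(hi-q2).min()) if e<1e-3 else -1,1))
        print(flip,pitch,yw,q,m)
E
timeout 400 python3 search.py
```

```text
0 60 -15 [ 12.9  20.6 -50.6 110.8 -17.8 -52.8] [np.float64(9.1), np.float64(11.5), np.float64(13.4), np.float64(17.4), np.float64(10.7)]
0 65 -15 [ 19.3  20.7 -48.8  85.8 -16.2 -34.2] [np.float64(8.4), np.float64(11.1), np.float64(12.7), np.float64(22.7), np.float64(16.4)]
1 60 -15 [ 12.9  20.6 -50.6 110.8 -17.8 127.2] [np.float64(9.1), np.float64(11.5), np.float64(13.4), np.float64(17.4), np.float64(10.7)]
1 65 -15 [ 19.3  20.7 -48.8  85.8 -16.2 145.8] [np.float64(8.4), np.float64(11.1), np.float64(12.7), np.float64(8.5), np.float64(4.9)]
```

```bash
sed -i 's/for flip in(0,1)/for flip in(0,)/;s/(45,52,60,65)/(62,64,66,68)/;s/(-15,0,15)/(-12,-8,-5,-2)/' search.py; sed -i 's/^seeds=.*/seeds=[D[2][0],[13,20,-50,110,-18,-53],[19,20,-48,85,-16,-34]]/' search.py; timeout 400 python3 search.py
```

```text
0 62 -12 [ 12.1  20.3 -50.2 109.1 -14.9 -47.8] [np.float64(6.3), np.float64(8.9), np.float64(10.8), np.float64(18.4), np.float64(11.9)]
0 64 -12 [ 15.1  20.3 -49.8  98.1 -14.4 -39.6] [np.float64(6.2), np.float64(8.9), np.float64(10.7), np.float64(20.7), np.float64(14.4)]
0 64 -8 [ 11.3  20.  -49.9 107.2 -11.7 -41.4] [np.float64(3.4), np.float64(6.2), np.float64(8.1), np.float64(19.7), np.float64(13.6)]
0 64 -5 [  8.2  19.9 -49.6 114.7  -9.6 -43.3] [np.float64(1.3), np.float64(4.2), np.float64(6.2), np.float64(17.9), np.float64(12.7)]
0 66 -12 [ 18.9  20.5 -48.7  84.4 -14.5 -29.6] [np.float64(6.8), np.float64(9.6), np.float64(11.2), np.float64(23.2), np.float64(17.1)]
0 66 -8 [ 15.7  20.1 -49.3  92.  -12.  -30.4] [np.float64(4.2), np.float64(7.1), np.float64(8.7), np.float64(21.4), np.float64(16.5)]
0 66 -5 [ 12.9  19.9 -49.6  98.4 -10.  -31.5] [np.float64(2.2), np.float64(5.1), np.float64(6.8), np.float64(19.8), np.float64(15.2)]
0 68 -12 [ 23.2  20.9 -46.5  68.4 -15.7 -17.6] [np.float64(8.5), np.float64(11.1), np.float64(12.4), np.float64(25.1), np.float64(19.9)]
0 68 -8 [ 21.1  20.5 -47.5  73.2 -13.3 -16.8] [np.float64(6.2), np.float64(8.9), np.float64(10.1), np.float64(23.2), np.float64(19.1)]
0 68 -5 [ 19.3  20.2 -48.1  77.2 -11.5 -16.3] [np.float64(4.5), np.float64(7.2), np.float64(8.4), np.float64(21.9), np.float64(17.9)]
0 68 -2 [ 17.3  20.  -48.7  81.6  -9.7 -16.1] [np.float64(2.7), np.float64(5.6), np.float64(6.7), np.float64(20.6), np.float64(16.8)]
```

```bash
cat > st.py <<'E'
import sys
from kin import *
np.set_printoptions(precision=4,suppress=True)
Rt=tool(66,-8); G=K+.005*ax
off=[float(x)/1000 for x in sys.argv[1:3]] or [0,0]   # along ax, along fy
s=sense(); T=G+off[0]*ax+off[1]*fy; t=np.array(s["tcp_pos"]); d=(T-t)*1000; px=.866*fx+.5*k; g=(t-G)*1000
print(s["time_s"],"to go mm",d.round(1),"rot",Ro.from_matrix(Rt@np.array(s["ee_rot"]).T).as_rotvec(),"| tcp rel grasp px,fy,ax",np.round([g@px,g@fy,g@ax],1),"F px,fy,ax",np.round([np.array(s["wrist_force"])@v for v in(px,fy,ax)],1),"grip",round(s["gripper_width"]*87,1),round(s["gripper_force"],1),"q",np.round(s["joints"],1))
E
python3 st.py 60 0
```

```text
5.0333 to go mm [-16.9  -4.1 -18.3] rot [ 0.0361  0.0636 -0.1279] | tcp rel grasp px,fy,ax [23.2  6.1 67.7] F px,fy,ax [-0.   0.8  0.4] grip 56.4 0.0 q [ 24.2  12.1 -48.8  71.1 -16.3  -8.7]
```

>>> {"method": "drive_tool", "body": {
  "rows": [
    [65,-4,-1,-2,0.009,0.016,-0.032],
    [65,-4,-1,-4,0.009,0.016,-0.032],
    [65,-4,-1,-6,0.009,0.016,-0.032],
    [65,-4,-1,-6,0.009,0.016,-0.032],
    [65,0,0,0,0,0,0]
  ]
}}

```text
time_s: 5.45
tcp_pos: [0.5536, 0.1106, 0.1437]
ee_rot: [[0.884, -0.26, 0.389], [-0.237, -0.966, -0.108], [0.404, 0.003, -0.915]]
wrist_force: [1.4, -0.8, -0.4]
gripper_width: 0.648
gripper_force: 0.0
```

```bash
python3 st.py 40 0
```

```text
5.45 to go mm [  9.1  -0.1 -15.2] rot [ 0.0021 -0.0039  0.0014] | tcp rel grasp px,fy,ax [-0.2 -1.  57.7] F px,fy,ax [ 1.1 -0.6 -1.1] grip 56.4 0.0 q [ 29.2  13.6 -46.9  54.8 -20.4  -4.7]
```

Tracking is good now. I'll descend along the axis.

>>> {"method": "drive_tool", "body": {
  "rows": [
    [60,4,0,-7,0.002,-0.004,0],
    [60,4,0,-7,0,0,0],
    [60,4,0,-7,0,0,0],
    [60,4,0,-7,0,0,0],
    [60,0,0,0,0,0,0]
  ]
}}

```text
time_s: 5.87
tcp_pos: [0.5693, 0.1097, 0.1151]
ee_rot: [[0.883, -0.259, 0.392], [-0.236, -0.966, -0.106], [0.406, 0.001, -0.914]]
wrist_force: [0.4, -0.4, -0.5]
gripper_width: 0.598
gripper_force: 0.0
```

```bash
python3 st.py 0 0
```

```text
5.8667 to go mm [ 13.2  -1.6 -21.2] rot [ 0.0007 -0.0011  0.0002] | tcp rel grasp px,fy,ax [-0.9  0.  25. ] F px,fy,ax [ 0.2 -0.3 -0.7] grip 52.1 0.0 q [ 22.9  16.9 -49.   72.2 -15.2 -17. ]
```

>>> {"method": "drive_tool", "body": {
  "rows": [
    [60,4,-0.5,-6,0,0,0],
    [60,4,-0.5,-6,0,0,0],
    [60,3,-0.5,-5,0,0,0],
    [60,2,0,-4,0,0,0],
    [60,0,0,0,0,0,0]
  ]
}}

```text
time_s: 6.28
tcp_pos: [0.5824, 0.1084, 0.0951]
ee_rot: [[0.882, -0.259, 0.393], [-0.237, -0.966, -0.105], [0.407, -0.0, -0.914]]
wrist_force: [-0.6, -1.3, 1.4]
gripper_width: 0.6
gripper_force: 0.0
```

```bash
python3 st.py 0 0; python3 - <<'E'
from h import *
c=capture("scene"); cv2.imwrite("pics/c.png",cv2.resize(c["frame"][180:310,200:360,::-1],None,fx=4.5,fy=4.5,interpolation=cv2.INTER_CUBIC))
E
```

```text
6.2833 to go mm [ 0.1 -0.3 -1.3] rot [-0.0002  0.0001  0.0007] | tcp rel grasp px,fy,ax [0.5 0.3 1.2] F px,fy,ax [ 0.4 -1.3  1.4] grip 52.2 0.0 q [ 17.3  19.5 -49.3  87.4 -12.6 -27.4]
```

View pics/c.png

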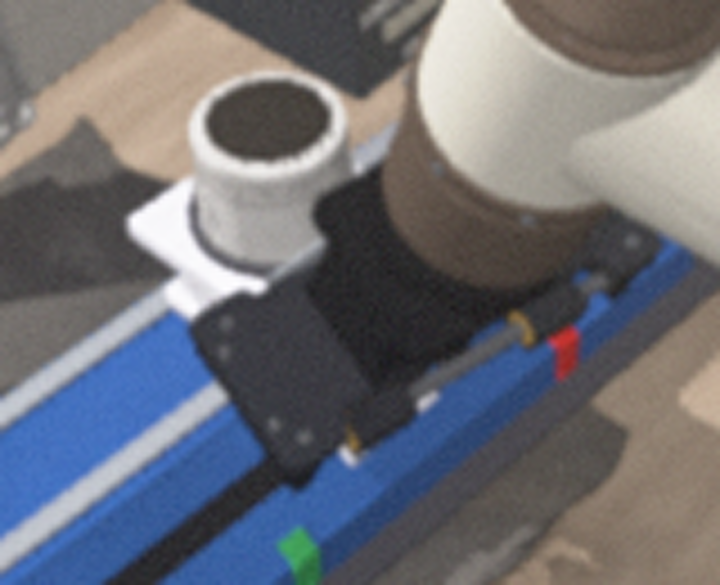

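The picture shows the gripper astride the knob, at about (390,400). The piston is untouched and no contact force shows. Now I close.

>>> {"method": "drive_tool", "body": {
  "rows": [
    [20,0,0,0,0,0,0],
    [20,0,0,0,0,0,0],
    [20,0,0,0,0,0,0],
    [20,0,0,0,0,0,0],
    [20,0,0,0,0,0,0]
  ]
}}

```text
time_s: 6.75
tcp_pos: [0.5822, 0.1089, 0.096]
ee_rot: [[0.882, -0.26, 0.394], [-0.238, -0.966, -0.106], [0.408, -0.0, -0.913]]
wrist_force: [-2.1, -2.6, 1.6]
gripper_width: 0.305
gripper_force: 1.3
```

```bash
python3 st.py 10 0
```

```text
6.75 to go mm [-4.6 -0.2  6.5] rot [0.     0.0014 0.0014] | tcp rel grasp px,fy,ax [0.7 0.7 2.1] F px,fy,ax [-0.7 -2.9  2.3] grip 26.6 1.3 q [ 17.5  19.4 -49.4  87.2 -12.7 -27.3]
```

>>> {"method": "drive_tool", "body": {
  "rows": [
    [10,0,0,0,0,0,0],
    [10,0,0,0,0,0,0],
    [10,0,0,0,0,0,0]
  ]
}}

```text
time_s: 7.0
tcp_pos: [0.5821, 0.1088, 0.096]
ee_rot: [[0.882, -0.26, 0.394], [-0.238, -0.966, -0.105], [0.408, -0.001, -0.913]]
wrist_force: [-3.8, -2.3, 4.8]
gripper_width: 0.285
gripper_force: 30.0
```

```bash
python3 st.py 12 0
```

```text
7.0 to go mm [-5.6  0.   8.2] rot [-0.0005  0.0013  0.0014] | tcp rel grasp px,fy,ax [0.7 0.6 2.1] F px,fy,ax [-0.6 -2.7  6. ] grip 24.8 30.0 q [ 17.4  19.4 -49.4  87.2 -12.6 -27.4]
```

Gripped at 30 N. Now I pull about 10.5 mm along the axis.

>>> {"method": "drive_tool", "body": {
  "rows": [
    [10,-2,0,3.5,0,0,0],
    [10,-2,0.5,3.5,0,0,0],
    [10,-1.5,0,2.5,0,0,0],
    [10,0,0,0,0,0,0],
    [10,0,0,0,0,0,0]
  ]
}}

```text
time_s: 7.42
tcp_pos: [0.5772, 0.1094, 0.1045]
ee_rot: [[0.882, -0.261, 0.393], [-0.238, -0.965, -0.106], [0.407, -0.0, -0.914]]
wrist_force: [7.0, -1.7, -7.6]
gripper_width: 0.281
gripper_force: 30.0
```

```bash
python3 st.py 12 0
```

```text
7.4167 to go mm [-0.6 -0.6 -0.3] rot [-0.0004 -0.0001  0.0019] | tcp rel grasp px,fy,ax [ 0.6  0.6 12. ] F px,fy,ax [  2.4  -0.9 -10.1] grip 24.4 30.0 q [ 20.1  18.3 -49.2  79.9 -13.7 -22.4]
```

The pull is 9.9 mm with 10 N of spring force. Now I slide toward green.

>>> {"method": "drive_tool", "body": {
  "rows": [
    [10,0.5,2,0,0,0,0],
    [10,0.5,4,0,0,0,0],
    [10,0.6,5,0,0,0,0],
    [10,0.6,5,0,0,0,0],
    [10,0,0,0,0,0,0]
  ]
}}

```text
time_s: 7.83
tcp_pos: [0.5794, 0.1258, 0.104]
ee_rot: [[0.882, -0.26, 0.392], [-0.238, -0.966, -0.105], [0.406, -0.0, -0.914]]
wrist_force: [6.5, -1.9, -7.4]
gripper_width: 0.285
gripper_force: 30.0
```

```bash
python3 st.py 12 60
```

```text
7.8333 to go mm [ 4.5 42.6  0.2] rot [-0.0004 -0.0008  0.0014] | tcp rel grasp px,fy,ax [ 0.5 17.2 11.5] F px,fy,ax [ 2.1 -1.1 -9.8] grip 24.8 30.0 q [ 22.9  19.  -48.1  76.3 -14.9 -21.4]
```

>>> {"method": "drive_tool", "body": {
  "rows": [
    [10,0.5,4,0.5,0,0,0],
    [10,0.5,5,0,0,0,0],
    [10,0.5,5,0,0,0,0],
    [10,0.5,5,0,0,0,0],
    [10,0.5,5,0,0,0,0]
  ]
}}

```text
time_s: 8.25
tcp_pos: [0.5818, 0.1485, 0.1045]
ee_rot: [[0.882, -0.262, 0.392], [-0.239, -0.965, -0.108], [0.406, 0.001, -0.914]]
wrist_force: [6.5, -3.3, -6.3]
gripper_width: 0.287
gripper_force: 30.0
```

>>> {"method": "drive_tool", "body": {
  "rows": [
    [10,0.5,5,0,0,0,0],
    [10,0.5,5,0,0,0,0],
    [10,0.5,5,0,0,0,0],
    [10,0.5,3,0,0,0,0],
    [10,0,0,0,0,0,0]
  ]
}}

```text
time_s: 8.67
tcp_pos: [0.584, 0.1676, 0.1045]
ee_rot: [[0.882, -0.26, 0.392], [-0.238, -0.965, -0.106], [0.406, 0.0, -0.914]]
wrist_force: [7.6, -1.7, -6.2]
gripper_width: 0.287
gripper_force: 30.0
```

```bash
python3 st.py 12 60
```

```text
8.6667 to go mm [-0.2  0.8 -0.3] rot [-0.0001 -0.0006  0.0019] | tcp rel grasp px,fy,ax [ 0.4 59.2 12.1] F px,fy,ax [ 3.7 -0.8 -9.2] grip 25.0 30.0 q [ 29.5  20.5 -45.   67.9 -17.9 -19. ]
```

>>> {"method": "drive_tool", "body": {
  "rows": [
    [10,0.5,0,-1,0,0,0],
    [38,0.5,0,-1,0,0,0],
    [38,0,0,0,0,0,0],
    [38,0,0,0,0,0,0],
    [38,0,0,0,0,0,0]
  ]
}}

```text
time_s: 9.08
tcp_pos: [0.5846, 0.168, 0.1039]
ee_rot: [[0.882, -0.259, 0.394], [-0.237, -0.966, -0.104], [0.408, -0.002, -0.913]]
wrist_force: [-0.8, -0.4, 1.0]
gripper_width: 0.372
gripper_force: 0.0
```

>>> {"method": "drive_tool", "body": {
  "rows": [
    [38,1,0,-2,0,0,0],
    [38,1,0,-2,0,0,0],
    [38,1,0,-1.5,0,0,0],
    [38,0,0,0,0,0,0]
  ]
}}

```text
time_s: 9.42
tcp_pos: [0.5876, 0.1675, 0.0979]
ee_rot: [[0.882, -0.26, 0.393], [-0.237, -0.966, -0.105], [0.407, -0.001, -0.913]]
wrist_force: [1.2, -0.3, 0.7]
gripper_width: 0.382
gripper_force: 0.0
```

```bash
python3 st.py 3 70
```

```text
9.4167 to go mm [ 2.  10.3 -1.5] rot [-0.0008  0.0006  0.0009] | tcp rel grasp px,fy,ax [ 0.1 59.5  4.6] F px,fy,ax [ 1.4 -0.2 -0. ] grip 33.2 0.0 q [ 28.1  21.2 -45.4  72.1 -17.  -21.9]
```

>>> {"method": "drive_tool", "body": {
  "rows": [
    [38,0.2,2,0,0,0,0],
    [38,0.2,2,0,0,0,0],
    [38,0.2,2,0,0,0,0],
    [38,0.2,2,0,0,0,0],
    [38,0.2,2,0,0,0,0]
  ]
}}

```text
time_s: 9.83
tcp_pos: [0.5882, 0.1738, 0.098]
ee_rot: [[0.881, -0.266, 0.392], [-0.241, -0.964, -0.113], [0.408, 0.005, -0.913]]
wrist_force: [2.1, -9.0, 1.3]
gripper_width: 0.377
gripper_force: 3.7
```

```bash
python3 st.py 3 75
```

```text
9.8333 to go mm [ 2.   8.9 -1.6] rot [0.0057 0.0004 0.0075] | tcp rel grasp px,fy,ax [ 0.  65.9  4.8] F px,fy,ax [ 3.4 -8.6 -0.5] grip 32.8 3.7 q [ 29.6  21.6 -44.6  69.9 -18.1 -21.2]
```

>>> {"method": "drive_tool", "body": {
  "rows": [
    [38,0.2,1.5,0,0,0,0],
    [38,0.2,1.5,0,0,0,0],
    [38,0.2,1.5,0,0,0,0],
    [38,0,0,0,0,0,0]
  ]
}}

```text
time_s: 10.17
tcp_pos: [0.5888, 0.1791, 0.0981]
ee_rot: [[0.881, -0.265, 0.393], [-0.24, -0.964, -0.112], [0.408, 0.004, -0.913]]
wrist_force: [1.5, -6.4, 1.0]
gripper_width: 0.377
gripper_force: 3.0
```

```bash
python3 st.py 3 75
```

```text
10.1667 to go mm [ 1.3  3.7 -1.6] rot [0.0043 0.0004 0.0063] | tcp rel grasp px,fy,ax [ 0.1 71.2  4.8] F px,fy,ax [ 2.4 -6.2 -0.2] grip 32.8 3.0 q [ 30.2  21.8 -44.2  69.  -18.4 -20.9]
```

>>> {"method": "drive_tool", "body": {
  "rows": [
    [38,0.1,1,0,0,0,0],
    [38,0.1,1,0,0,0,0],
    [38,0.1,1,0,0,0,0],
    [38,0.1,1,0,0,0,0],
    [38,0.1,1,0,0,0,0]
  ]
}}

```text
time_s: 10.58
tcp_pos: [0.5894, 0.187, 0.098]
ee_rot: [[0.882, -0.26, 0.393], [-0.238, -0.966, -0.105], [0.407, -0.001, -0.913]]
wrist_force: [0.1, -2.3, -0.2]
gripper_width: 0.378
gripper_force: 1.3
```

```bash
python3 st.py 3 80
```

```text
10.5833 to go mm [ 1.3  0.7 -1.6] rot [-0.0004  0.0005  0.0013] | tcp rel grasp px,fy,ax [-0.3 79.2  5. ] F px,fy,ax [ 0.3 -2.3 -0.4] grip 32.9 1.3 q [ 31.   22.  -43.7  68.2 -18.4 -20.6]
```

>>> {"method": "drive_tool", "body": {
  "rows": [
    [38,0.1,1,0,0,0,0],
    [38,0.1,1,0,0,0,0],
    [38,0.1,1,0,0,0,0]
  ]
}}

```text
time_s: 10.83
tcp_pos: [0.5897, 0.1892, 0.098]
ee_rot: [[0.882, -0.261, 0.393], [-0.238, -0.965, -0.107], [0.407, 0.001, -0.913]]
wrist_force: [0.7, -5.8, -0.0]
gripper_width: 0.38
gripper_force: 2.8
```

```bash
python3 st.py 3 80
```

```text
10.8333 to go mm [ 1.1 -1.6 -1.6] rot [0.0011 0.0005 0.0025] | tcp rel grasp px,fy,ax [-0.3 81.4  5. ] F px,fy,ax [ 1.2 -5.6 -0.7] grip 33.0 2.8 q [ 31.4  22.1 -43.5  67.6 -18.7 -20.5]
```

>>> {"method": "drive_tool", "body": {
  "rows": [
    [38,0.1,1,0,0,0,0],
    [38,0,0.5,0,0,0,0],
    [38,0,0,0,0,0,0]
  ]
}}

```text
time_s: 11.08
tcp_pos: [0.5897, 0.1895, 0.098]
ee_rot: [[0.881, -0.263, 0.393], [-0.239, -0.965, -0.11], [0.408, 0.003, -0.913]]
wrist_force: [0.6, -6.8, -0.5]
gripper_width: 0.38
gripper_force: 3.3
```

```bash
python3 st.py 3 80
```

```text
11.0833 to go mm [ 1.  -1.8 -1.6] rot [0.0029 0.0003 0.0046] | tcp rel grasp px,fy,ax [-0.3 81.6  5. ] F px,fy,ax [ 1.  -6.6 -1.2] grip 33.1 3.3 q [ 31.6  22.2 -43.4  67.3 -18.9 -20.4]
```

>>> {"method": "drive_tool", "body": {
  "rows": [
    [38,0.1,1,0,0,0,0],
    [38,0.1,1,0,0,0,0],
    [38,0,0,0,0,0,0]
  ]
}}

```text
time_s: 11.33
tcp_pos: [0.5897, 0.1898, 0.0979]
ee_rot: [[0.881, -0.266, 0.392], [-0.24, -0.964, -0.113], [0.408, 0.005, -0.913]]
wrist_force: [-0.3, -9.9, 0.8]
gripper_width: 0.386
gripper_force: 4.7
```

```bash
python3 st.py 3 80
```

```text
11.3333 to go mm [ 1.  -2.1 -1.5] rot [ 0.0056 -0.      0.0072] | tcp rel grasp px,fy,ax [-0.4 82.   4.9] F px,fy,ax [ 1.2 -9.9  0.2] grip 33.6 4.7 q [ 31.8  22.3 -43.3  66.9 -19.2 -20.3]
```

The carriage has hit a hard stop at about +78 mm, so the pin has dropped. I'll back the finger off, open, and retreat along the axis.

>>> {"method": "drive_tool", "body": {
  "rows": [
    [45,-0.3,-3,0,0,0,0],
    [55,-0.3,-3,0,0,0,0],
    [60,0,-1,0,0,0,0],
    [60,0,0,0,0,0,0],
    [60,0,0,0,0,0,0]
  ]
}}

```text
time_s: 11.75
tcp_pos: [0.59, 0.1876, 0.0987]
ee_rot: [[0.882, -0.258, 0.395], [-0.237, -0.966, -0.103], [0.408, -0.003, -0.913]]
wrist_force: [-0.4, 0.9, 0.2]
gripper_width: 0.586
gripper_force: 0.0
```

```bash
python3 st.py 60 78
```

```text
11.75 to go mm [-27.7   1.6  47.1] rot [-0.0022  0.0018 -0.0004] | tcp rel grasp px,fy,ax [ 0.4 79.8  5.4] F px,fy,ax [-0.4  0.8  0.4] grip 51.0 0.0 q [ 31.   22.  -43.7  68.3 -18.3 -20.7]
```

>>> {"method": "drive_tool", "body": {
  "rows": [
    [60,-4,0.5,7,0,0,0],
    [60,-4,0.5,7,0,0,0],
    [60,-4,0.5,7,0,0,0],
    [60,-5,0.5,9,0,0,0],
    [60,-5,0.5,9,0,0,0]
  ]
}}

```text
time_s: 12.17
tcp_pos: [0.5675, 0.1899, 0.1376]
ee_rot: [[0.882, -0.259, 0.394], [-0.237, -0.966, -0.104], [0.407, -0.002, -0.913]]
wrist_force: [0.5, 0.2, 1.5]
gripper_width: 0.6
gripper_force: 0.0
```

>>> {"method": "drive_tool", "body": {
  "rows": [
    [60,-15,0,15,0,0,0],
    [60,-20,0,15,0,0,0],
    [60,-20,0,15,0,0,0],
    [60,-20,0,15,0,0,0],
    [60,-20,0,15,0,0,0]
  ]
}}

```text
time_s: 12.58
tcp_pos: [0.4717, 0.1898, 0.2131]
ee_rot: [[0.882, -0.259, 0.394], [-0.237, -0.966, -0.103], [0.407, -0.002, -0.913]]
wrist_force: [-0.6, 0.5, -0.6]
gripper_width: 0.603
gripper_force: 0.0
```

```bash
python3 st.py 60 78; cat > look.py <<'E'
from h import *
np.set_printoptions(precision=4,suppress=True)
px=.866*fx+.5*k
for n in("top","scene"):
    c=capture(n); P=cloud(c,np.ones((480,640),bool)); B=np.array([.585,.1078,.0895])
    Q=np.stack([(P-B)@px,(P-B)@fy,(P-B)@ax],1)
    w=(abs(Q[:,0])<.016)&(Q[:,1]>.045)&(Q[:,1]<.11)&(Q[:,2]>-.005)&(Q[:,2]<.035)
    if w.sum(): T=Q[w]; T=T[T[:,2]>np.percentile(T[:,2],90)-.004]; print(n,len(T),T.min(0),T.max(0),np.median(T,0))
    if n=="scene": cv2.imwrite("pics/d.png",cv2.resize(c["frame"][190:340,170:370,::-1],None,fx=4,fy=4,interpolation=cv2.INTER_CUBIC))
E
python3 look.py
```

```text
12.5833 to go mm [ 90.5  -0.6 -67.3] rot [-0.002   0.0011 -0.0001] | tcp rel grasp px,fy,ax [-44.2  67.6 163.2] F px,fy,ax [-0.9  0.4 -0.2] grip 52.5 0.0 q [ 49.1   4.7 -43.2  37.4 -37.   -3.3]
top 44 [-0.0112  0.0649  0.0096] [0.0125 0.0878 0.016 ] [-0.0008  0.0776  0.0116]
scene 101 [-0.0119  0.0687  0.0083] [0.0113 0.0874 0.0141] [-0.0004  0.0782  0.0106]
```

View pics/d.png

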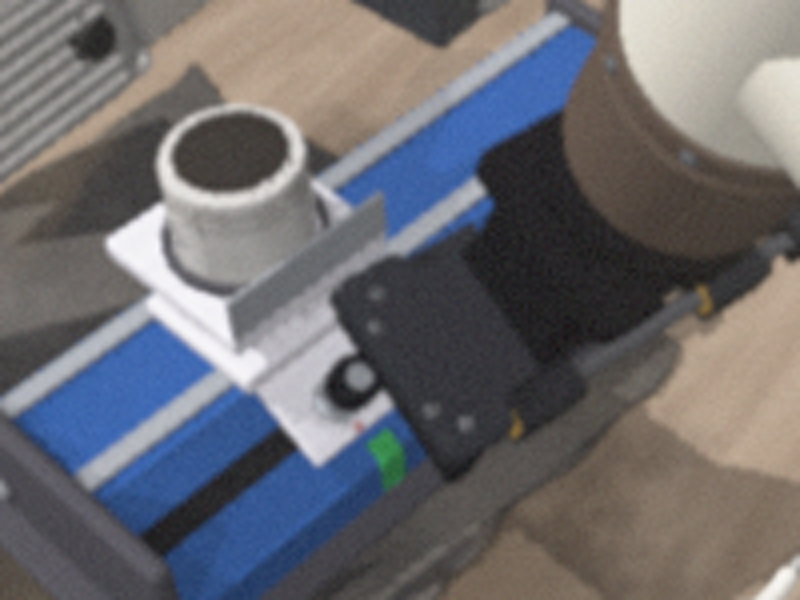

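The knob's top face is back at its home height: 10.6–11.6 mm against a nominal 11 mm. The carriage is at +78 mm, about 7.5 mm past the green flag at (387,458). The piston stands in its nest at (235,190) and the gripper is clear, so I hand in.

```bash
python3 -c "
from station import finish_job
print(finish_job())"
```

```text
the job is handed in; nothing more can be done
None
```

The job is handed in: the carriage is locked at the green-flag station (about +78 mm, roughly 7.5 mm past the flag) with the pin home by the last images, the piston upright in its nest and the arm clear; the hand-in call returned no verdict.

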